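# Gauge three turned handles by feel and sort them

### The job

Two of the three wooden handles have a bit of broken dowel stuck out of sight in their bore: try them on the sloping steel gauge pin, by feel and without forcing them, to find the one whose bore is clear. Leave the clear handle fully home on the pin, down against the collar, and stand both blocked handles upright on the bamboo tray. Do not disturb the other things on the worktop.

Things in the scene. Friction and masses are not known exactly. Their poses are not given: they have to be found in the camera images.
- handle_1: one of three look-alike round wooden handles, 52 mm across up to 108 mm, rounded top, 128 mm high, 0.15 to 0.24 kg, upright on its open end. Origin: centre of underside; z up its axis. A blind 30 mm bore opens below, unseen: clear, it takes 66 mm of pin; blocked by a dowel stub, only 36 mm. Which is clear changes and cannot be told from name, look or weight
- handle_2: one of three look-alike round wooden handles, 52 mm across up to 108 mm, rounded top, 128 mm high, 0.15 to 0.24 kg, upright on its open end. Origin: centre of underside; z up its axis. A blind 30 mm bore opens below, unseen: clear, it takes 66 mm of pin; blocked by a dowel stub, only 36 mm. Which is clear changes and cannot be told from name, look or weight
- handle_3: one of three look-alike round wooden handles, 52 mm across up to 108 mm, rounded top, 128 mm high, 0.15 to 0.24 kg, upright on its open end. Origin: centre of underside; z up its axis. A blind 30 mm bore opens below, unseen: clear, it takes 66 mm of pin; blocked by a dowel stub, only 36 mm. Which is clear changes and cannot be told from name, look or weight
- gauge_pin: fixed steel gauge pin, 26 mm across, 62 mm long (last 8 mm tapers to 17 mm), on a collar 60 mm across; leans 35 degrees from upright, roughly towards the robot. Origin: centre of the collar's upper face, 75 mm above the worktop; z along the pin to its tip. A clear handle goes home: underside on the collar, origin at this origin; a blocked one stops 26 mm short
- gauge: fixed wooden board 140 x 120 x 16 mm that carries the gauge pin. Origin: centre of its underside; the pin leans to its -x
- tray: fixed footed bamboo tray, 97 mm (its x) by 335 mm (its y), its flat top 22 mm above the worktop. Origin: centre of its underside, z up
- pepper_mill: wooden pepper mill, 50 mm across, 148 mm high; bystander. Origin: centre of underside
- ramekin: white ramekin, 103 mm across, 52 mm high; bystander. Origin: centre of underside
- kitchen_timer: round kitchen timer, 64 mm across, 58 mm high; bystander. Origin: centre of underside
- label_roll: flat roll of brown paper labels, 62 mm across, 24 mm high; bystander. Origin: centre of underside
- spice_05: square spice jar with black cap, 46 x 46 x 97 mm; bystander. Origin: centre of underside
- clip_jar_small: small glass clip-top jar, 95 x 69 x 100 mm; bystander. Origin: centre of underside
Not all that is in view belongs to the job. Leave any blue or turquoise look-alike of the handle_3 alone.

How it is judged:
By the outcome, as a careful person would: the job done as asked, in the order asked, and still so for the second after the job is handed in, with the robot touching nothing.
It also fails if it takes over 72 s, if anything falls off the work surface, if the arm or the gripper's body presses on something with over 40 N, if the wrist force passes 120 N, or if a joint passes its speed limit or range.

### The arm

A 6-joint arm with a two-finger parallel gripper is mounted at the origin on a cart in front of the work surface, level with it; the furniture and walls round the work are solid. World frame = base frame: x ahead of the robot, y to its left, z up, the work surface at z = 0. Lengths are in mm, angles in degrees, forces in N, time in s.
With the tool pointing down it reaches from about 275 to 750 mm from the base axis. Payload 10.2 kg.
Tool frame: the origin (TCP) lies midway between the tips of the shut fingers; the grasp point (between the pads) lies 19 mm behind it (r.hold_point_z is the distance from the TCP to the grasp point, in mm); z points along the fingers, y is the line along which they close (so a half turn about z gives the same grasp; the last joint's range is limited). The gripper opens to 88 mm and grips with 3 to 60 N. Pads are 18 mm wide; open, the fingers measure 123 mm over their backs; the gripper's body (75 mm by 187 mm) begins 45 mm behind the grasp point.
Start: joints at [51.601, 17.928, 85.812, -0, 76.261, -12.8], TCP at [226.856, 473.463, 238.72] pointing down, gripper open.
Joint ranges: [-168.41, 168.41], [-55.51, 124.54], [10.69, 146.95], [-70.63, 250.63], [1, 178], [-165.06, 165.06]. Speed limits (degrees/s): [136.94, 136.94, 172.46, 180, 180, 180].

### API

Orientations are given as [roll, pitch, yaw] about the fixed x, y, z axes, in that order (R = Rz(yaw) Ry(pitch) Rx(roll)).
In Python, from bench import r, effector, inverse_kinematics, capture, job_done, spotter, monitor gives the robot as it stands. Calls block until the motion is done:
- r.movep(position, orientation): joint-space move of the TCP to a pose.
- r.move_linear(position, attitude=None, vel=150): straight line of the TCP; attitude=None keeps the orientation; vel is the mean speed in mm/s.
- r.move_j(angles): joint-space move.
- effector.command_gripper(opening, f_grip=None): opening from 0.0 (shut) to 1.0 (fully open); f_grip is the grip in N (None keeps the last); returns when the fingers have stopped.
- r.dwell(seconds).
- inverse_kinematics(position, orientation): joint angles nearest the present ones, or None.
- capture(name): name is "scene" or "top" or "wrist"; returns a dict with "pixels" (480x640x3 uint8, blue, green, red), "fov_y" (degrees; the focal length in pixels is half the picture's height over the tangent of half this angle, whatever the lens; pixels are square), "cx", "cy" (the principal point, pixels), "world_from_camera" (4x4, takes a point from camera to world coordinates). Camera axes: x right, y down, z forward; pixel columns grow to the right and rows downward; lengths in mm; the calibration is good to about 2 mm. A picture is of the moment at which its call begins. There is no depth.
A pose or a line that the arm cannot do raises r.IKError and nothing moves.
- job_done(): hands the job in; it is judged then, once.
Trained networks look in a picture, given as the dict that the camera call returned (one of the last four; its "shot" number tells which), for a name from the list of things; names that differ only in an ending like _2 or _b are one class to them, and where a whole thing is asked for, a point or a joint stands for the part that bears it (a point fixed in the world has none). Each returns a list of dicts, best first, with "confidence" (0 to 1); they miss things now and then, are a little off and sometimes report something else, mostly with a low value. They report only what shows in the picture. A call takes as long as a camera call. They do not tell look-alikes from the thing itself.
- spotter.silhouettes(name, picture): "region" (480x640 bool, what is visible of it) and "centre" ([column, row] in pixels, amid what is visible of it).
Readings, each from a call of its own:
- monitor.get_t(): time.
- monitor.get_joint_pos(): joint angles.
- monitor.get_joint_vel(): joint speeds.
- monitor.get_joint_torque(): joint torques, N m.
- monitor.get_position(): TCP position.
- monitor.get_ee_rot(): TCP orientation.
- monitor.get_contact_force(): force on the tool from outside, world axes, zero at the start.
- monitor.get_wrist_torque(): the same for the moment, N m.
- monitor.get_width(): opening from 0.0 (shut) to 1.0 (fully open).
- monitor.get_finger_force(): force on a finger pad.
Only numpy, scipy, OpenCV 4.12 (cv2) and the standard library are available. Lean on these libraries where they do the work, as an engineer would, in place of code of your own. Each camera call takes 0.05 s, during which the arm holds its last target. There are 200 camera calls.

## Working session

There is one attempt and no reset: what is moved stays moved. The work goes in short steps, each a Python script; the robot and the scene stay as the last script left them, time stands still between calls to the robot, and variables do not carry over. Pictures are saved under pics/ and viewed, at most 10 in all, crops included, and the job is handed in when it is done.

```bash
ls; mkdir -p pics; python3 - <<'E'
from bench import r,capture,spotter,monitor
import cv2,numpy as np
S=capture("scene");T=capture("top")
cv2.imwrite("pics/scene.png",S["pixels"]);cv2.imwrite("pics/top.png",T["pixels"])
for n,P in(("scene",S),("top",T)):
    print(n,P["fov_y"],P["cx"],P["cy"],P["world_from_camera"].round(3).tolist())
    for k in ["handle_1","gauge_pin","gauge","tray","pepper_mill","ramekin","kitchen_timer","label_roll","spice_05","clip_jar_small"]:
        print(k,[(round(d["confidence"],2),np.round(d["centre"]).tolist(),int(d["region"].sum())) for d in spotter.silhouettes(k,P)])
print(monitor.get_t(),r.hold_point_z,monitor.get_contact_force())
E
```

```text
pics
scene 45.1479041609 316.65683048425655 251.67259225907543 [[0.998, -0.034, 0.045, 425.404], [-0.055, -0.767, 0.639, -847.373], [0.013, -0.64, -0.768, 1225.591], [0.0, 0.0, 0.0, 1.0]]
handle_1 [(0.81, [341.0, 203.0], 697), (0.8, [288.0, 209.0], 736), (0.79, [254.0, 270.0], 812), (0.65, [358.0, 141.0], 458), (0.6, [312.0, 252.0], 758)]
gauge_pin [(0.92, [328.0, 289.0], 718), (0.56, [312.0, 254.0], 697)]
gauge [(0.75, [336.0, 307.0], 2451), (0.24, [267.0, 242.0], 325)]
tray [(0.65, [314.0, 402.0], 5857)]
pepper_mill [(0.76, [350.0, 167.0], 484), (0.51, [313.0, 400.0], 5902)]
ramekin [(0.93, [282.0, 184.0], 704)]
kitchen_timer [(0.91, [269.0, 323.0], 596)]
label_roll [(0.63, [266.0, 245.0], 327)]
spice_05 [(0.68, [396.0, 344.0], 801)]
clip_jar_small [(0.7, [272.0, 152.0], 755)]
top 48.162732369867186 324.9641172218599 231.42317080790428 [[0.016, -0.992, 0.126, 323.822], [-1.0, -0.016, 0.004, 121.569], [-0.001, -0.127, -0.992, 1347.038], [0.0, 0.0, 0.0, 1.0]]
handle_1 [(0.86, [323.0, 235.0], 444), (0.86, [151.0, 171.0], 737), (0.81, [252.0, 193.0], 570), (0.69, [254.0, 257.0], 499), (0.68, [349.0, 294.0], 400)]
gauge_pin [(0.62, [155.0, 278.0], 1022)]
gauge [(0.75, [384.0, 212.0], 2666)]
tray [(0.76, [481.0, 248.0], 5318), (0.24, [210.0, 264.0], 1506)]
pepper_mill [(0.71, [196.0, 180.0], 540), (0.25, [254.0, 192.0], 591)]
ramekin [(0.97, [210.0, 265.0], 1465)]
kitchen_timer [(0.88, [405.0, 283.0], 578)]
label_roll [(0.63, [294.0, 290.0], 435)]
spice_05 [(0.63, [443.0, 164.0], 557)]
clip_jar_small [(0.61, [155.0, 276.0], 1018)]
1.1 18.700000000000003 [-0.73003522 -0.31192476  0.53510009]
```

```bash
python3 - <<'E'
import cv2
a=cv2.imread("pics/scene.png")[110:440,200:440];b=cv2.imread("pics/top.png")[120:400,110:530]
cv2.imwrite("pics/s2.png",cv2.resize(a,None,fx=1.8,fy=1.8,interpolation=2));cv2.imwrite("pics/t2.png",cv2.resize(b,None,fx=1.9,fy=1.9,interpolation=2))
E
```

```text
(no output)
```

View pics/s2.png

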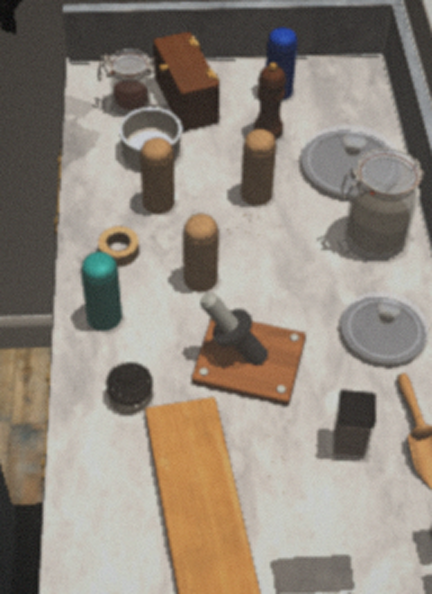

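View pics/t2.png

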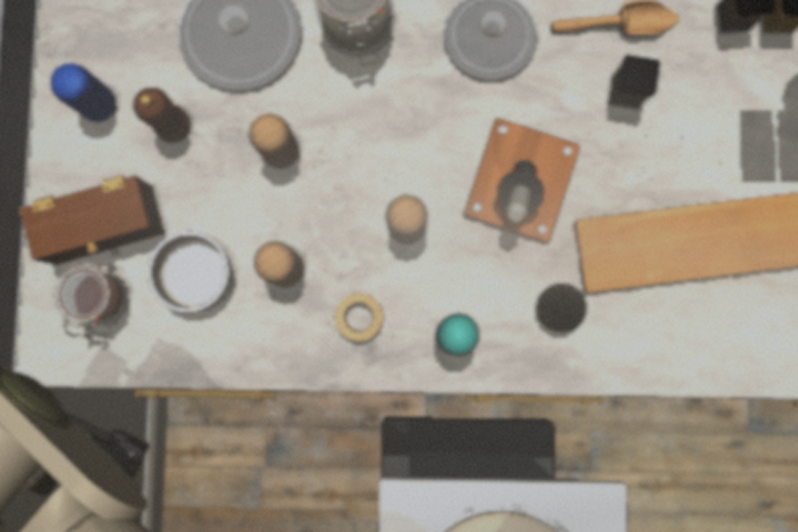

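The plain brown handles at top-view pixels (252,193), (254,257) and (323,235) fit the description. The blue one at (151,171) and the turquoise one at (349,294) are the look-alikes, so I'll leave them alone. The gauge is at (384,212), and its pin leans down the image towards the robot. The tray is at (481,248).

```bash
cat > vis.py <<'E'
import numpy as np,cv2
from scipy.optimize import minimize
from scipy.spatial.transform import Rotation as Ro
def f(P): return 240/np.tan(np.radians(P["fov_y"]/2))
def proj(P,X):
    W=P["world_from_camera"];c=(np.atleast_2d(X)-W[:3,3])@W[:3,:3]
    return np.c_[P["cx"]+f(P)*c[:,0]/c[:,2],P["cy"]+f(P)*c[:,1]/c[:,2]]
def atz(P,uv,z):
    W=P["world_from_camera"];d=W[:3,:3]@[(uv[0]-P["cx"])/f(P),(uv[1]-P["cy"])/f(P),1]
    return W[:3,3]+d*(z-W[2,3])/d[2]
def ring(R,z): a=np.linspace(0,2*np.pi,40); return np.c_[R*np.cos(a),R*np.sin(a),0*a+z]
HANDLE=np.vstack([ring(26,0),ring(26,108)]+[ring(26*np.sqrt(1-t*t),108+20*t) for t in(.3,.6,.8,.95)])
def box(a,b,z0,z1): return np.array([[x,y,z] for x in(-a/2,a/2) for y in(-b/2,b/2) for z in(z0,z1)],float)
GAUGE=box(140,120,0,16); TRAY=box(97,335,14,22)
def hullmask(pts):
    m=np.zeros((480,640),np.float32)
    cv2.fillConvexPoly(m,np.round(cv2.convexHull(pts.astype(np.float32))*16).astype(np.int32),1,cv2.LINE_AA if 0 else 8,4)
    return m
def place(M,p): return M@Ro.from_euler("z",p[2],degrees=True).as_matrix().T+[p[0],p[1],0]
def fit(M,obs,p0,yaw=True):
    B=[]
    for P,reg in obs:
        pts=np.argwhere(reg)[:,::-1].astype(np.float32)
        B.append((P,cv2.GaussianBlur(hullmask(pts),(0,0),1.5)))
    def cost(q):
        p=[q[0],q[1],q[2] if yaw else 0]
        return sum(((cv2.GaussianBlur(hullmask(proj(P,place(M,p))),(0,0),1.5)-b)**2).sum()/b.sum() for P,b in B)
    n=3 if yaw else 2
    s=minimize(cost,p0[:n],method="Nelder-Mead",options=dict(initial_simplex=[p0[:n]]+[np.array(p0[:n])+np.eye(n)[i]*8 for i in range(n)],xatol=.05,fatol=1e-5))
    return s.x.round(1),round(s.fun,3)
def near(L,uv): return min(L,key=lambda d:np.hypot(*(np.array(d["centre"])-uv)))["region"]
E
python3 - <<'E'
from vis import *
from bench import capture,spotter,monitor
S=capture("scene");T=capture("top")
hs=spotter.silhouettes("handle_1",S);ht=spotter.silhouettes("handle_1",T)
for uv in [(252,193),(254,257),(323,235)]:
    g=atz(T,uv,70); su=proj(S,g+[0,0,-5])[0]
    a,b=near(hs,su),near(ht,uv)
    print(uv,g.round(),"scene",su.round(),[fit(HANDLE,o,g,False) for o in([(S,a),(T,b)],[(S,a)],[(T,b)])])
for n,M,uv,z,y in(("gauge",GAUGE,(384,212),16,-18),("tray",TRAY,(481,248),22,5)):
    a=spotter.silhouettes(n,S)[0]["region"];b=near(spotter.silhouettes(n,T),uv);g=atz(T,uv,z)
    print(n,[fit(M,o,[g[0],g[1],y]) for o in([(S,a),(T,b)],[(S,a)],[(T,b)])])
for n,z,uv in(("mill",74,(196,180)),("ramekin",30,(210,265)),("timer",40,(405,283)),("roll",15,(294,290)),("spice",60,(443,164)),("turq",70,(349,294))):print(n,atz(T,uv,z).round())
W=capture("wrist");Wm=W["world_from_camera"];p=monitor.get_position();R=Ro.from_euler("xyz",monitor.get_ee_rot(),degrees=True).as_matrix()
print(W["fov_y"],(R.T@Wm[:3,:3]).round(3),R.T@(Wm[:3,3]-p),monitor.get_ee_rot(),monitor.get_t())
np.savez("st",S=S["pixels"])
E
```

```text
(252, 193) [578. 304.  70.] scene [343. 200.] [(array([577.1, 300.2]), np.float64(0.034)), (array([578.5, 302.8]), np.float64(0.012)), (array([576.4, 300.3]), np.float64(0.018))]
(254, 257) [423. 294.  70.] scene [288. 204.] [(array([418.3, 289.2]), np.float64(0.019)), (array([418.7, 289.9]), np.float64(0.006)), (array([418. , 288.6]), np.float64(0.012))]
(323, 235) [478. 131.  70.] scene [311. 248.] [(array([477.8, 130.9]), np.float64(0.033)), (array([477.5, 130.1]), np.float64(0.012)), (array([476.8, 131.1]), np.float64(0.017))]
gauge [(array([540.7, -17.3, -13.5]), np.float64(3.835)), (array([ 136.5, 1866.4,  276.5]), np.float64(0.881)), (array([541.1, -21.6, -17.5]), np.float64(0.003))]
tray [(array([ 462.1, -261.6,    8.1]), np.float64(0.012)), (array([ 462.2, -260.5,    7.7]), np.float64(0.01)), (array([ 462.2, -262.1,    8.1]), np.float64(0.001))]
mill [607. 440.  74.]
ramekin [404. 407.  30.]
timer [368. -70.  40.]
roll [347. 200.  15.]
spice [ 659. -161.   60.]
turq [339.  67.  70.]
70.8925688135496 [[ 0.    -0.948 -0.317]
 [ 1.     0.    -0.   ]
 [ 0.    -0.317  0.948]] [  81.83046869    1.08824058 -146.31755804] [-1.79999330e+02  3.24929030e-04  1.54400376e+02] 1.55
```

```bash
cat > geo.py <<'E'
from vis import *
from bench import r,effector,inverse_kinematics,capture,job_done,spotter,monitor
def axis(yaw): y=np.radians(yaw);s=np.sin(np.radians(35)); return np.array([-s*np.cos(y),-s*np.sin(y),np.cos(np.radians(35))])
def att(zdir,flip=False):
    z=-np.array(zdir); y=np.cross(z,[0,0,1]); y/=np.linalg.norm(y)
    if flip:y=-y
    return Ro.from_matrix(np.c_[np.cross(y,z),y,z]).as_euler("xyz",degrees=True)
E
python3 - <<'E'
from geo import *
T=capture("top")
tip=atz(T,(382.6,230.5),122);a=axis(-17.5);col=atz(T,(386,207),75)
print("tip",tip,"origin from tip",tip-62*a,"collar",col)
p=tip+100*a
for fl in(0,1): print(att(a,fl),inverse_kinematics(p,att(a,fl)))
for fl in(0,1):
    q=inverse_kinematics(p,att(a,fl))
    if q is not None and abs(q[5])<150: break
r.movep(p,att(a,fl));W=capture("wrist")
import pickle;pickle.dump((W,T,capture("scene")),open("v.pkl","wb"))
cv2.imwrite("pics/w.png",W["pixels"]);print(fl,monitor.get_t(),[(d["confidence"],d["centre"]) for d in spotter.silhouettes("gauge_pin",W)])
print(proj(W,[tip,tip-62*a]))
E
```

```text
tip [484.29551706  -6.57607741 122.        ] origin from tip [518.21135039 -17.26969859  71.21257325] collar [547.49328033 -19.50725874  75.        ]
[180.  -35.  -17.5] [-12.60592668  -6.68712689 126.28716194  -6.49281877  25.64177088
  99.8702729 ]
[180.   35.  162.5] [-12.60592668  -6.68712689 126.28716194  -6.49281877  25.64177088
 -80.1297271 ]
0 3.5167 [(0.96, [318.7, 222.9])]
[[323.75587999 239.95993709]
 [323.4778933  218.65373862]]
```

View pics/w.png

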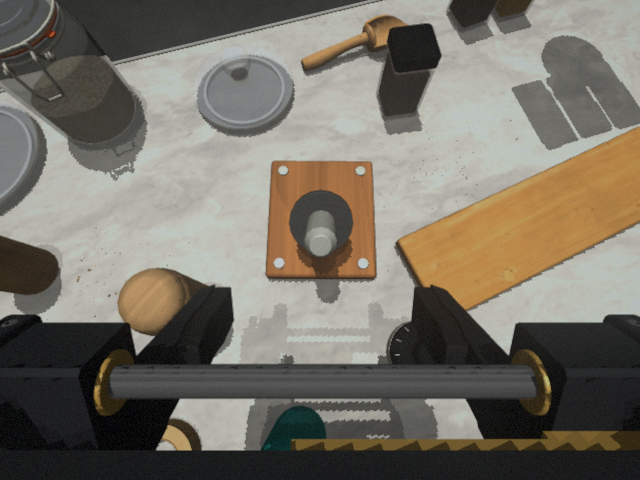

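The wrist view shows the pin end-on: the tip is around (320,242), the dark collar around (321,219), and the board is square to the image. I'll zoom in for an exact fit and overlay the model.

```bash
cat > pinfit.py <<'E'
from geo import *
import pickle
W,T,S=pickle.load(open("v.pkl","rb"))
# board fit in wrist view
reg=spotter_reg=None
E
python3 - <<'E'
from geo import *
import pickle
W,T,S=pickle.load(open("v.pkl","rb"))
W2=capture("wrist");S2=capture("scene")
reg=spotter.silhouettes("gauge",W2)[0]["region"]; print("gauge wrist",fit(GAUGE,[(W2,reg)],[541,-21.6,-17.5]))
L=spotter.silhouettes("gauge",S2); 
for d in L: print(d["confidence"],d["centre"],d["region"].sum())
pr=spotter.silhouettes("gauge_pin",W2)[0]["region"];ps=spotter.silhouettes("gauge_pin",S2)[0]["region"]
ys,xs=np.nonzero(pr);print("pinmask",xs.min(),xs.max(),ys.min(),ys.max())
np.savez("pm",pr=pr,ps=ps)
c=lambda P,x,y,w,h,k,m:cv2.resize(P["pixels"][y:y+h,x:x+w],None,fx=k,fy=k,interpolation=2)
a=c(W2,270,170,100,110,5,pr)
b=c(S2,290,250,80,110,5,ps)
# overlay predicted model
def ov(img,P,x,y,k,o,yaw):
    A=axis(yaw); z=A; yy=np.cross(z,[0,0,1]);yy/=np.linalg.norm(yy);R=np.c_[np.cross(yy,z),yy,z]
    for rad,h in((30,0),(13,0),(13,54),(8.5,62)):
        q=(proj(P,ring(rad,h)@R.T+o)-[x,y]+.5)*k-.5
        cv2.polylines(img,[np.round(q).astype(np.int32)],True,(0,0,255),1)
o=np.array([518.2+2.2,-17.5,75.]) 
ov(a,W2,270,170,5,o,-17.5);ov(b,S2,290,250,5,o,-17.5)
cv2.imwrite("pics/ov.png",cv2.resize(np.hstack([a,b]),None,fx=.88,fy=.88))
E
```

```text
gauge wrist (array([542.4, -22.5, -17.5]), np.float64(0.003))
0.72 [338.2, 306.6] 2539
pinmask 290 353 190 256
```

View pics/ov.png

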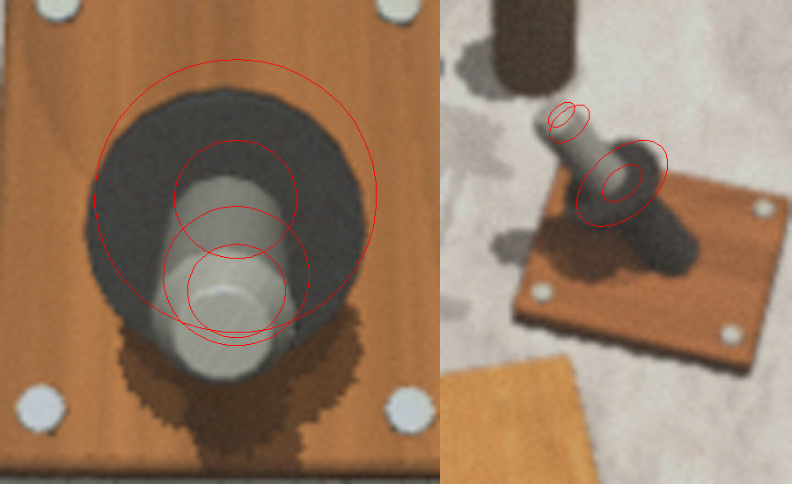

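```bash
cat > /tmp/a.py <<'E'
from geo import *
import pickle
from scipy.optimize import least_squares
W,T,S=pickle.load(open("v.pkl","rb"))
def model(o,yaw):
    A=axis(yaw);yy=np.cross(A,[0,0,1]);yy/=np.linalg.norm(yy);R=np.c_[np.cross(yy,A),yy,A]
    K=lambda P,rad,h:proj(P,ring(rad,h)@R.T+o)
    c=K(W,30,0);t=K(W,8.5,62).mean(0);s=K(S,13,54)
    return np.array([*t,c[:,0].min(),c[:,0].max(),c[:,1].min(),s[:,0].min(),s[:,1].min()])
o0=np.array([520.4,-17.5,75]);m0=model(o0,-17.5)
tgt=m0+np.array([-13,44,-9,-12,28,-14,-6])/4.4
for fix in(1,0):
    s=least_squares(lambda q:np.r_[model(np.array([q[0],q[1],75+q[2]]),q[3])-tgt,(q[3]+17.5)/.5,q[2]/(.02 if fix else 3)],[520,-17,0,-17.5])
    print(s.x.round(2),s.fun.round(2))
A=axis(-17.5);o=np.array([s.x[0],s.x[1],75])
g=np.array([541.8,-22.1]);Rg=Ro.from_euler("z",-17.5,degrees=True).as_matrix()[:2,:2];print("origin in gauge frame",Rg.T@(o[:2]-g))
E
python3 /tmp/a.py
```

```text
[514.08 -13.19   0.   -17.5 ] [ 0.02 -0.72 -0.55  0.56  1.06  0.48  0.05  0.    0.  ]
[513.9  -13.15   0.57 -17.5 ] [ 0.03 -0.69 -0.6   0.63  0.97  0.41 -0.11  0.    0.19]
origin in gauge frame [-29.29791571   0.15112709]
```

The pin origin is (514,-13.2,75), which falls on the board's centreline as it should. Handle A at (478,131) goes on the pin first.

```bash
cat > act.py <<'E'
from geo import *
O=np.array([514.,-13.2,75.]);YAW=-17.5;A=axis(YAW);ATT=att(A);HT=73.
H=dict(A=(477.3,130.8),B=(418.3,289.2),C=(577.5,301.2))
def tray(d): y=np.radians(8.1);return (462.1-np.sin(y)*d,-261.6+np.cos(y)*d)
def down(xy): return [180,0,np.degrees(np.arctan2(xy[1],xy[0]))]
def at(s,off=0): return O+A*(HT+s)+off
def F(n=3): return np.mean([monitor.get_contact_force() for _ in range(n)],0)
def pick(xy):
    effector.command_gripper(1.0,30)
    r.movep([*xy,235],down(xy)); r.move_linear([*xy,HT],vel=220)
    effector.command_gripper(0.0,30)
    w=monitor.get_width()*88; print("grip width",round(w,1),"t",monitor.get_t())
    r.move_linear([*xy,235],vel=250); return w
def probe(lim=8.):
    r.movep(at(110),ATT); r.move_linear(at(70),vel=200); r.dwell(.2)
    f0=F(5); off=np.zeros(3); s=70.; log=[]
    while s>-6:
        s-=4 if s>34 or 6<s<=18 else 1.5
        r.move_linear(at(s,off),vel=60)
        f=F()-f0; fa=f@A; lat=f-fa*A
        tr=(monitor.get_position()-O)@A-HT
        log.append((round(s,1),round(tr,1),round(fa,1),lat.round(1).tolist()))
        if fa>lim: break
        off=off+np.clip(.12*lat,-1,1)
    for l in log: print(*l)
    print("off",off.round(1),"t",monitor.get_t()); return s,off
def place(xy,w=None):
    r.movep([*xy,260],down(xy)); r.move_linear([*xy,HT+22+12],vel=220); r.dwell(.1)
    f0=F(5)[2]; z=HT+34
    while z>HT+16:
        z-=1.5; r.move_linear([*xy,z],vel=60)
        if F()[2]-f0>4: break
    print("placed at z",z-HT,"t",monitor.get_t())
    effector.command_gripper(1.0); r.move_linear([*xy,250],vel=250)
E
python3 - <<'E'
from act import *
for n,p in [(k,[*v,h]) for k,v in H.items() for h in(235,HT)]+[(d,[*tray(d),h]) for d in(-70,50) for h in(260,95)]:
    print(n,np.round(inverse_kinematics(p,down(p)) if inverse_kinematics(p,down(p)) is not None else [0]))
print([np.round(inverse_kinematics(at(s),ATT)) for s in(110,0)])
pick(H["A"]); print(probe())
E
```

```text
A [ 2. 14. 91. -0. 75. 76.]
A [  2.  26. 102.  -0.  52.  76.]
B [21. 16. 89. -0. 75. 77.]
B [ 21.  27. 100.  -0.  53.  77.]
C [17. 35. 61. -0. 84. 80.]
C [17. 43. 72. -0. 65. 80.]
-70 [-47.  24.  74.  -0.  82.  78.]
-70 [-47.  33.  87.  -0.  61.  78.]
50 [-38.  14.  88.  -0.  78.  77.]
50 [-38.  25. 100.  -0.  55.  77.]
[array([-12., -11., 126.,  -7.,  30., 100.]), array([-13.,   7., 126., -12.,  13., 106.])]
grip width 51.1 t 6.4333
66.0 66.1 0.8 [0.1, 0.1, 0.0]
62.0 61.8 -0.0 [-0.2, -0.3, -0.1]
58.0 57.8 1.0 [-1.0, -0.0, -0.7]
54.0 53.8 -0.3 [-1.0, -0.9, -0.4]
50.0 49.8 -0.6 [0.5, 0.0, 0.3]
46.0 45.8 0.0 [-0.0, 0.6, -0.1]
42.0 41.8 -0.1 [-0.4, -0.2, -0.2]
38.0 37.8 0.1 [-0.5, -0.6, -0.2]
34.0 33.8 0.2 [-0.2, 0.7, -0.3]
32.5 32.5 0.5 [-0.6, -0.5, -0.3]
31.0 31.0 -0.1 [-0.7, -0.2, -0.4]
29.5 29.4 0.7 [-0.4, 0.1, -0.3]
28.0 27.9 -0.1 [-0.3, 0.0, -0.2]
26.5 26.4 0.1 [-0.3, -0.0, -0.2]
25.0 24.9 -0.4 [-0.7, -0.4, -0.4]
23.5 24.1 17.2 [-1.9, -2.1, -0.8]
off [-0.7 -0.2 -0.4] t 12.55
(23.5, array([-0.7064482 , -0.19569139, -0.43056188]))
```

Handle A met firm resistance 24 mm short of the collar, so it's blocked and goes to the tray. Handle B is next.

```bash
sed -i 's/s-=4 if s>34 or 6<s<=18 else 1.5/s-=4 if s>31 or 6<s<=19 else 1/' act.py; python3 - <<'E'
from act import *
r.move_linear(at(110),vel=250); place(tray(-70)); T=capture("top")
uv=proj(T,[*tray(-70),86])[0]; g=near(spotter.silhouettes("handle_1",T),uv); print("tray handle",fit(HANDLE+[0,0,22],[(T,g)],tray(-70),False),"want",tray(-70))
h=spotter.silhouettes("handle_1",T);print([fit(HANDLE,[(T,near(h,proj(T,[*H[k],64])[0]))],H[k],False) for k in"BC"])
pick(H["B"]); print(probe())
E
```

```text
placed at z 20.5 t 17.5917
tray handle (array([ 470.8, -324.8]), np.float64(0.181)) want (np.float64(471.9630862356308), np.float64(-330.9016560401591))
[(array([464.3, 173.2]), np.float64(1.607)), (array([578.8, 301.6]), np.float64(0.004))]
grip width 51.4 t 23.175
66.0 66.1 -0.0 [-0.3, -0.1, -0.2]
62.0 61.8 0.2 [-0.4, 0.4, -0.3]
58.0 57.8 -0.4 [-0.4, -0.3, -0.2]
54.0 53.8 0.2 [-0.4, -0.3, -0.2]
50.0 49.8 0.7 [-0.0, 0.4, -0.1]
46.0 45.8 0.6 [-0.2, -0.2, -0.1]
42.0 41.8 0.6 [-0.8, 0.6, -0.7]
38.0 37.8 0.3 [0.3, 0.2, 0.2]
34.0 33.8 -0.2 [-0.3, -1.0, -0.0]
30.0 29.8 0.7 [0.4, -0.6, 0.4]
29.0 29.0 0.7 [0.4, -0.1, 0.3]
28.0 28.0 0.1 [0.6, -0.8, 0.6]
27.0 26.9 1.0 [-0.1, -0.6, 0.0]
26.0 26.0 0.0 [-0.6, -0.6, -0.3]
25.0 25.0 0.9 [0.4, -0.4, 0.3]
24.0 24.6 15.7 [-1.3, -0.6, -0.8]
off [-0.2 -0.4 -0. ] t 29.5667
(24.0, array([-0.16461964, -0.41153333, -0.02328196]))
```

Handle B is blocked at the same depth, so C must be the clear one. I'll put B on the tray and then try C by feel.

```bash
python3 - <<'E'
from act import *
r.move_linear(at(110),vel=250); place(tray(50))
pick(H["C"]); print(probe())
S=capture("scene");T=capture("top")
cv2.imwrite("pics/end.png",np.hstack([cv2.resize(S["pixels"][150:450,200:440],(400,500)),cv2.resize(T["pixels"][130:380,320:520],(400,500))]))
E
```

```text
placed at z 20.5 t 34.2083
grip width 51.3 t 39.325
66.0 66.1 -0.9 [-0.4, -0.8, -0.1]
62.0 61.8 -0.4 [-0.2, -1.5, 0.2]
58.0 57.8 -0.1 [-0.8, -1.1, -0.3]
54.0 53.8 -0.3 [-0.7, -0.1, -0.4]
50.0 49.8 -0.9 [0.2, -0.5, 0.3]
46.0 45.8 -0.2 [-0.5, -0.8, -0.2]
42.0 41.8 -1.3 [-0.8, -0.7, -0.4]
38.0 37.8 0.4 [-0.5, -1.4, -0.1]
34.0 33.8 -0.1 [-0.2, -0.1, -0.1]
30.0 29.8 -0.9 [-0.6, -1.1, -0.2]
29.0 29.0 -0.8 [-0.7, 0.2, -0.5]
28.0 28.0 -1.5 [-0.4, 0.3, -0.3]
27.0 27.0 -0.9 [-0.7, -0.1, -0.5]
26.0 25.9 -0.1 [0.2, -0.9, 0.4]
25.0 24.9 -0.1 [-1.2, -0.8, -0.6]
24.0 24.0 -0.7 [-0.3, -0.3, -0.1]
23.0 23.0 -0.6 [-0.5, -1.3, -0.1]
22.0 22.0 -0.5 [-0.4, -1.1, -0.0]
21.0 20.9 -1.2 [-0.5, -0.9, -0.1]
20.0 19.9 -0.8 [-1.1, -0.6, -0.6]
19.0 18.9 -0.3 [-1.3, 0.3, -0.9]
15.0 14.8 -1.4 [-0.8, 0.4, -0.6]
11.0 10.8 -0.7 [0.2, 0.7, -0.0]
7.0 6.8 -0.4 [-0.7, -0.5, -0.4]
3.0 2.8 -0.2 [-0.7, 0.6, -0.6]
2.0 2.0 -0.7 [-0.9, -0.2, -0.6]
1.0 1.0 -0.6 [-0.9, -0.6, -0.5]
0.0 0.6 18.3 [-3.2, -4.3, -1.2]
off [-1.8 -1.5 -0.9] t 48.925
(0.0, array([-1.81885594, -1.53877341, -0.89063294]))
```

View pics/end.png

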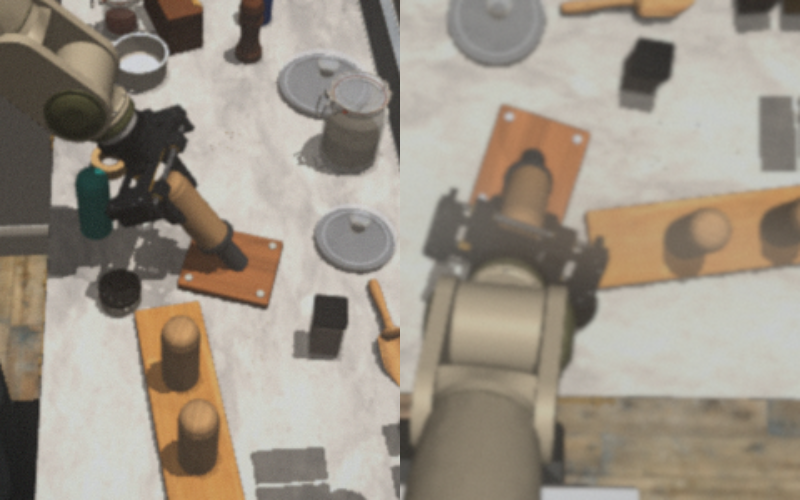

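The picture shows handle C down on the pin in the gripper. The two blocked handles stand upright on the tray, at about (180,350) and (200,435) in the left panel. C passed the 26 mm stop and made contact at the collar, so I'll release it, back off along the axis and check the seating.

```bash
python3 - <<'E'
from act import *
effector.command_gripper(1.0); r.dwell(.2)
p=monitor.get_position(); r.move_linear(p+A*140,vel=200); W=capture("wrist")
r.movep([330,150,330],down([330,150])); S=capture("scene");T=capture("top")
R=Ro.from_euler("xyz",att(-A),degrees=True).as_matrix()
HP=lambda s:HANDLE@R.T+O+A*s
h=[(P,spotter.silhouettes("handle_1",P)) for P in(S,T,W)]
for (P,L),n in zip(h,"STW"):
    uv=proj(P,O+A*64)[0]; d=min(L,key=lambda d:np.hypot(*(np.array(d["centre"])-uv)));B=cv2.convexHull(np.argwhere(d["region"])[:,::-1].astype(np.float32))[:,0]
    b=hullmask(B); c=[(s,round(float(((hullmask(proj(P,HP(s)))-b)**2).sum()/b.sum()),3)) for s in(-4,-2,0,2,4,8,26)]
    print(n,d["centre"],uv.round(1),c)
print(monitor.get_t())
im=S["pixels"][240:330,290:380].copy();im=cv2.resize(im,None,fx=6,fy=6,interpolation=2)
q=((proj(S,HP(0))-[290,240]+.5)*6).astype(np.float32);cv2.polylines(im,[cv2.convexHull(q).astype(np.int32)],True,(0,0,255),1)
w=W["pixels"];cv2.imwrite("pics/e2.png",np.hstack([im[:,:400],cv2.resize(w[100:340,230:410],(400,540))]))
for i,d in enumerate((-70,50)):
    o=[(P,near(L,proj(P,[*tray(d),86])[0])) for P,L in h[:2]]
    print("tray",fit(HANDLE+[0,0,22],o,tray(d),False),tray(d))
E
```

```text
S [308.9, 274.5] [313.9 273.7] [(-4, 0.315), (-2, 0.294), (0, 0.266), (2, 0.252), (4, 0.233), (8, 0.225), (26, 0.458)]
T [381.0, 232.6] [380.9 232.5] [(-4, 0.229), (-2, 0.211), (0, 0.194), (2, 0.173), (4, 0.156), (8, 0.116), (26, 0.11)]
W [323.9, 230.0] [320.8 220.2] [(-4, 0.176), (-2, 0.161), (0, 0.145), (2, 0.128), (4, 0.115), (8, 0.09), (26, 0.208)]
51.9333
tray (array([ 471.2, -331.3]), np.float64(0.021)) (np.float64(471.9630862356308), np.float64(-330.9016560401591))
tray (array([ 454.1, -212.5]), np.float64(1.816)) (np.float64(455.0549384031209), np.float64(-212.09881711417216))
```

View pics/e2.png

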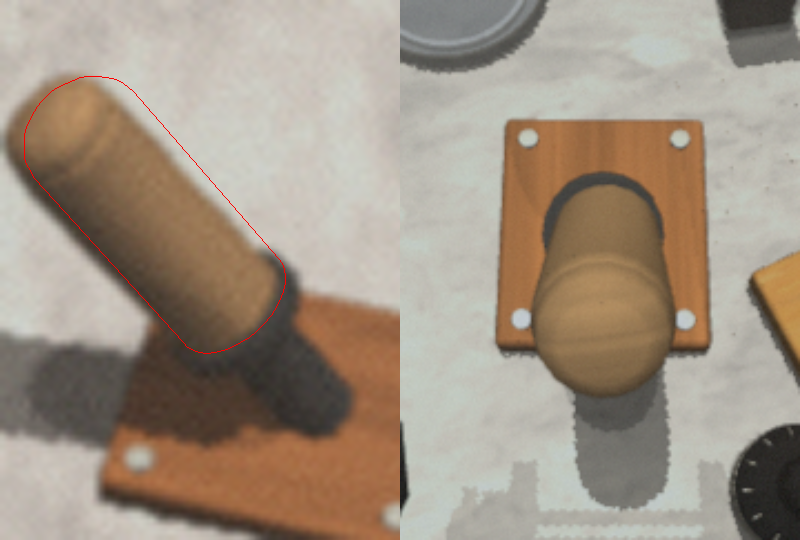

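The wrist view shows the handle seated against the collar, with only a thin collar crescent showing. To be sure, I'll press lightly on the dome with the fingers shut. A home handle should make contact 128 mm up the axis.

```bash
python3 - <<'E'
from act import *
effector.command_gripper(0.0)
P=lambda d:O+A*d
r.movep(P(185),ATT); r.move_linear(P(138),vel=150); r.dwell(.15); f0=F(5); d=138.
while d>118:
    d-=1; r.move_linear(P(d),vel=40); f=(F()-f0)@A
    if f>5: break
print("contact at",d,((monitor.get_position()-O)@A).round(2),"force",f.round(1))
r.move_linear(P(190),vel=200); r.movep([330,150,330],down([330,150]))
S=capture("scene");T=capture("top");print(monitor.get_t(),monitor.get_contact_force().round(1))
cv2.imwrite("pics/fin.png",np.hstack([cv2.resize(S["pixels"][110:440,200:440],(400,550)),cv2.resize(T["pixels"][120:395,320:520],(400,550))]))
E
```

```text
contact at 129.0 129.39 force 8.3
58.5167 [ 0.3 -0.1 -0.2]
```

View pics/fin.png

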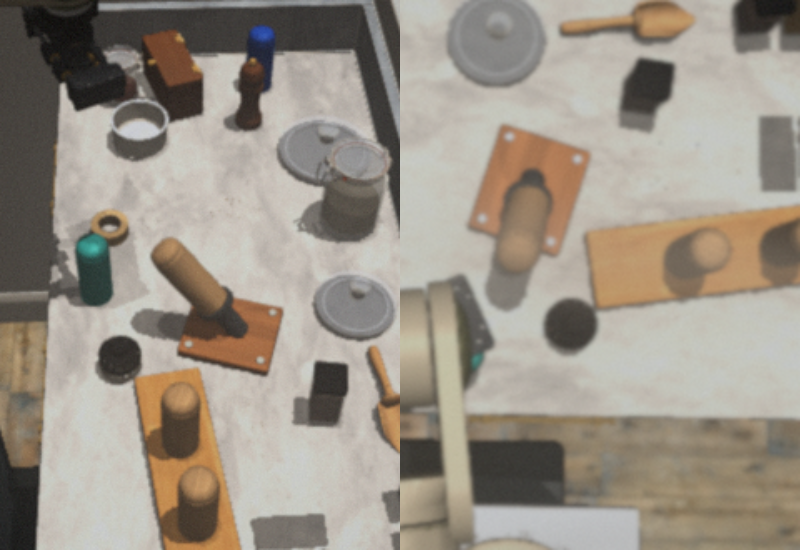

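Contact came at 129.4 mm, against 128 expected for home and 154 for blocked, so handle C is home on the pin. Both blocked handles stand on the tray, nothing else has moved, and the arm is clear.

```bash
python3 -c "
from bench import job_done;print(job_done())"
```

```text
the job is handed in; nothing more can be done
None
```

I handed the job in at about 58.5 s: the clear handle is fully home on the gauge pin, both blocked handles stand upright on the tray, and the final pictures show nothing else moved.

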